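# Let the bead down the chute and shut the gate

### The arm

A 6-joint arm with a two-finger parallel gripper is mounted at the origin on the work surface. World frame = base frame: x ahead of the robot, y to its left, z up, the work surface at z = 0. Lengths are in m, angles in rad, forces in N, time in s.
With the tool pointing down it reaches from about 0.35 to 0.975 m from the base axis. Payload 4.9 kg.
Tool frame: the origin (TCP) lies at the very end of the fingers, on their centre line; the grasp point (between the pads) lies 19 mm behind it (ctrl.tcp_to_grasp is the z of the grasp point in the tool frame, in m); z points along the fingers, y is the line along which they close (so a half turn about z gives the same grasp; the last joint's range is limited). The gripper opens to 85 mm and grips with 20 to 120 N. Pads are 22 mm wide; open, the fingers measure 114 mm over their backs; the gripper's body (76 mm by 85 mm) begins 54 mm behind the grasp point. The pads swing forward as they close: fully open they stand 13 mm farther back than shut.
Start: joints at [1.162, 0.053, 1.613, -0, 1.476, -0.119], TCP at [0.179, 0.599, 0.231] pointing down, gripper open.
Joint ranges: [-3.01, 3.01], [-1.01, 2.22], [0.06, 2.58], [-1.02, 4.17], [0.09, 2.62], [-3.14, 3.14]. Speed limits (rad/s): [2.57, 2.57, 3.14, 3.14, 3.14, 3.14].

### API

Orientations are given as a rotation vector (axis times angle).
In Python, from station import ctrl, eyes, job, nets gives the robot as it stands. The module is installed in compiled form; this text tells all that it offers.
- The arm moves only by the tool jog_arm, never from a script. Its argument "commands" is one flat list of numbers, 7 for each row, row after row: the shift along the tool's x, y, z each as a share of 0.06 m, from -1 to 1, then the turn, a rotation vector about the tool's x, y, z each as a share of 0.1 rad, from -1 to 1, then the finger opening in mm, from 0 to 85.4. In form: [x, y, z, ax, ay, az, grip, x, y, z, ax, ay, az, grip, ...]. A call has 1 to 20 rows; each row shifts and turns the commanded pose from where the row before left it, along the tool's axes as they then stand; what a row does not reach is not made up. A row lasts 1/8 s, in which the tool goes at most 62.5 mm and 10.7 degrees, less where a joint would pass 70% of its speed; a pose out of reach is approached as far as the arm can. A call with a number of a shift or a turn outside -1 to 1 is refused whole. A call with a gripper value outside its range is refused whole. The fingers move at their own pace and stop on an object; "newtons" is the grip in N (left out, the last holds). Time passes only in rows, so rows that do not move let the fingers close. It gives the time, the measured TCP pose, the force, the opening and the grip force at its end, in the units of the state.
- ctrl.get_obs(): the state, without advancing time (a new reading comes with each control period).
- eyes.get_image(name): name is "scene" or "top" or "wrist"; returns a dict with "image" (480x640x3 uint8, red, green, blue), "z_map" (480x640 float32, m along the optical axis (not along the pixel's ray), 0 where there is no reading), "K" (3x3 intrinsics, pixels), "cam_to_world" (4x4, takes a point from camera to world coordinates). Camera axes: x right, y up, looking along -z (the intrinsics and any distortion apply to the point x, -y, -z); pixel columns grow to the right and rows downward; lengths in m; the calibration is good to about 2 mm. A picture is of the moment at which its call begins.
- job.finish_job(): hands the job in; it is judged then, once.
Trained networks look in the newest picture that a camera, given by its name, has taken for a name from the list of things; names that differ only in an ending like _2 or _b are one class to them, and where a whole thing is asked for, a point or a joint stands for the part that bears it (a point fixed in the world has none). Each returns a list of dicts, best first, with "p" (0 to 1); they miss things now and then, are a little off and sometimes report something else, mostly with a low value. They report only what shows in the picture. A call takes as long as a camera call.
- nets.silhouettes(camera, name): "mask" (480x640 bool, what is visible of it) and "bbox" ([left, top, right, bottom] in pixels, round what is visible of it).
The state is a dict: "t": time; "q": joint angles; "dq": joint speeds; "effort": joint torques, N m; "tool_pos": TCP position; "tool_rot": TCP orientation; "contact_force": force on the tool from outside, world axes, zero at the start; "wrist_torque": the same for the moment, N m; "opening": finger opening in m; "grip_force": force on a finger pad.
Only numpy, scipy, OpenCV 4.12 (cv2) and the standard library are available. Lean on these libraries where they do the work, as an engineer would, in place of code of your own. Each camera call takes 0.05 s, during which the arm holds its last target. There are 200 camera calls.

### The job

A big wooden bead waits on the tin chute behind a swinging wooden gate. With a finger, gently push the gate's handle to swing the gate open so that the bead rolls down into the cane basket, then push the handle back until the gate stands straight across the chute again. Push only, without pinching the handle; do not touch the bead, and leave the basket and the other things on the ledge where they are.

Things in the scene. Friction and masses are not known exactly. Their poses are not given: they have to be found in the camera images.
- chute: Fixed stand holding a slanted tin chute. Origin on the ledge (z = 0) directly below the gate's pin; z up, +y level, towards the chute's upper end, +x from the pin across the chute. The pin is a 12 mm steel post at x = y = 0, beside the trough on the robot's side. Wooden legs stand under the trough at y = 100 and 330 mm. A yellow-beaded abacus, 24 mm high, is fixed flat beyond it.
- chute_lip (a point): Middle of the trough's floor at its open lower end, above the basket; chute frame (57, -55, 115) mm. The straight trough (70 mm wide outside, 64 inside, walls 18 mm high) rises from here at 10 degrees along the chute's +y, its floor 125 mm above the ledge at y = 0; from y = 380 to 570 mm a shelf board with stock up to 245 mm high carries its upper end.
- gate (a joint): Gate angle about its upright pin, rad. 0: blade straight across the trough (shut); grows as it opens, clockwise from above: blade swings down the chute (-y), handle up the chute (+y). Starts shut within 0.06. Range -0.5 to 1.75, no spring; a little friction (0.08 N m, about 1 N at the handle) keeps it where it is left. The bead rolls past once it is above about 1.1.
- gate_pin (a point): Top centre of the gate's 26 mm steel hub, on the turning axis, 185 mm above the ledge. The gate is one wooden bell-crank: a blade across the trough and a handle on the robot's side. This point's axes turn with it: x along the blade, z up; they match the chute's at joint 0.
- blade_end (a point): Middle of the free end of the gate's blade, 80 mm from the pin axis, 161 mm above the ledge; the blade is 8 mm thick and spans heights 145 to 177 mm.
- handle_push (a point): Point to push at, mid thickness in the handle, 100 mm from the pin axis, 163 mm above the ledge. The handle is an upright board 10 mm thick, 145 to 181 mm above the ledge, 130 mm long from the axis, free air below. At joint 0 it points to (-0.82, -0.57) in the chute's x, y (bent 35 degrees from the blade's line). Push its face towards +y to open, the other towards -y to shut.
- bead_center (a point): Centre of the loose turned wooden bead, a 44 mm dark ball of 35 g, resting in the trough on the uphill side of the blade.
- basket_in (a point): Centre of the inner floor (6 mm above the ledge) of the round woven-cane basket under the chute's lower end: 210 mm across the rim, 170 mm at the foot, 85 mm high.
- basket: The cane basket, loose, 0.5 kg; origin at the centre of its underside.
- pot: Glossy brown clay pot, 80 mm across, 85 mm high, origin under its centre. Bystander.
- padlock: Brass padlock lying flat, 42 x 45 x 20 mm with a steel shackle to its +y, origin under the body's centre. Bystander.
- ruler: Wooden ruler lying flat, 28 x 300 x 5 mm, long along its y, origin under its centre. Bystander.

How it is judged:
On the way:
1. the bead has rolled down the chute into the basket (horizontal distance between bead_center and basket_in below 0.095 m and height (world z) of bead_center below 0.07 m), for 0.2 s.
At the end, for the whole second after the job is handed in: The bead lies in the basket (centre within 95 mm of the basket's middle and below 70 mm) and the gate's blade is back across the chute within 0.2 rad of straight (all of step 1 and value of joint gate between -0.2 and 0.2 rad and linear speed of basket below 0.02 m/s); the robot touches nothing.
It fails at once if the robot touches the bead (contact force between any of the fingers, the arm and bead above 0.2 N).
It fails at once if the bead is lifted out of the chute (height (world z) of bead_center above 0.2 m).
It fails at once if the gate is pinched or forced (more than 18 N) (contact force between any of the fingers, the arm and gate above 18 N).
It fails at once if the basket is shifted more than 30 mm (distance of basket from where it was at the start of the episode above 0.03 m).
It fails at once if the pot, padlock or ruler is shifted more than 20 mm (distance of any of pot, padlock, ruler from where it was at the start of the episode above 0.02 m).
It also fails if it takes over 56 s, if anything falls off the work surface, if the arm or the gripper's body presses on something with over 40 N, if the wrist force passes 120 N, or if a joint passes its speed limit or range.

## Working session

There is one attempt and no reset: what is moved stays moved. The work goes in short steps, Python scripts to look and compute and a tool call to move; the robot and the scene stay as the last step left them, time stands still between calls to the robot, and variables do not carry over. Pictures are saved under pics/ and viewed, at most 10 in all, crops included, and the job is handed in when it is done.

Besides the shell and the picture viewer there is one more tool, called after "Emit:" as name(argument=value, ...) on one line, values as JSON. jog_arm: Moves the arm, as the interface text tells. Shift numbers are shares of 0.06 m and turn numbers shares of 0.1 rad, none past 1 either way. Its arguments: {"type":"object","properties":{"commands":{"type":"array","items":{"type":"number"}},"newtons":{"type":"number"}},"required":["commands"]}

```bash
mkdir -p pics
cat > h.py <<'E'
import numpy as np, cv2
from station import ctrl, eyes, job, nets
def world(d, m=None):
    z=d['z_map']; K=d['K']; v,u=np.indices(z.shape)
    p=np.stack([(u-K[0,2])/K[0,0]*z, -(v-K[1,2])/K[1,1]*z, -z, np.ones_like(z)],-1)
    w=(p@d['cam_to_world'].T)[...,:3]; w[z==0]=np.nan
    return w
E
python3 - <<'E'
from h import *
o=ctrl.get_obs(); print(o)
ims=[]
for c in ['scene','top']:
    d=eyes.get_image(c); np.save(f'{c}.npy',d,allow_pickle=True); cv2.imwrite(f'pics/{c}1.png',d['image'][...,::-1])
    w=world(d)
    for n in ['chute','gate','bead_center','basket','pot','padlock','ruler']:
        for r in nets.silhouettes(c,n)[:2]:
            q=w[r['mask']]; q=q[~np.isnan(q[:,0])]
            if len(q): print(c,n,round(r['p'],2),np.round(r['bbox']),np.round(np.median(q,0),3),np.round(np.percentile(q,[2,98],axis=0),3).tolist())
E
```

```text
{'t': 0.0, 'q': array([ 1.16196518e+00,  5.33320665e-02,  1.61431099e+00, -1.30028948e-05,
        1.47599369e+00, -1.19001758e-01]), 'dq': array([ 0.00084087,  0.00087731, -0.00027257,  0.00110965, -0.00021686,
        0.0005632 ]), 'effort': array([-1.05010939e-03, -3.93689525e+01, -3.70175421e+01, -1.67753615e-04,
        7.08385240e-03, -1.28829726e-05]), 'tool_pos': array([0.17837033, 0.59835053, 0.23006824]), 'tool_rot': array([-4.53593818e-01, -3.10814668e+00,  3.10447287e-03]), 'contact_force': array([-0.74265842,  0.27167472, -0.01188461]), 'wrist_torque': array([-0.02157175,  0.00434368, -0.01635061]), 'grip_force': 0.0, 'opening': 0.08519448060378591}
scene chute 0.89 [303.   1. 565. 322.] [0.57  0.346 0.151] [[0.348, 0.041, 0.005], [0.851, 0.639, 0.234]]
scene gate 0.65 [306. 187. 439. 232.] [0.578 0.097 0.167] [[0.485, 0.002, -0.0], [0.655, 0.16, 0.185]]
scene bead_center 0.61 [409. 188. 437. 201.] [0.626 0.163 0.169] [[0.607, 0.151, 0.16], [0.643, 0.178, 0.174]]
scene basket 0.79 [322. 255. 465. 388.] [0.689 0.038 0.022] [[0.598, -0.082, 0.002], [0.792, 0.115, 0.086]]
s
[... 463 characters left out ...]
 [0.551 0.383 0.165] [[0.334, 0.09, 0.003], [0.841, 0.553, 0.193]]
top gate 0.68 [246. 180. 328. 261.] [0.575 0.093 0.181] [[0.529, 0.005, 0.126], [0.649, 0.148, 0.187]]
top bead_center 0.77 [223. 196. 248. 215.] [0.621 0.163 0.168] [[0.605, 0.145, 0.137], [0.642, 0.184, 0.175]]
top basket 0.62 [267. 125. 379. 229.] [0.716 0.011 0.01 ] [[0.599, -0.082, 0.002], [0.794, 0.106, 0.088]]
top pot 0.72 [365. 247. 408. 290.] [ 0.513 -0.116  0.07 ] [[0.481, -0.155, 0.043], [0.551, -0.084, 0.088]]
top padlock 0.58 [198. 290. 235. 309.] [0.447 0.209 0.02 ] [[0.429, 0.184, 0.01], [0.467, 0.255, 0.024]]
top ruler 0.73 [196. 307. 337. 378.] [0.365 0.123 0.005] [[0.306, -0.013, 0.0], [0.425, 0.253, 0.009]]
```

Run:
```python
from h import *
d=np.load('top.npy',allow_pickle=True).item(); w=world(d)
im=d['image'][90:390,150:450,::-1]; cv2.imwrite('pics/topc.png',cv2.resize(im,None,fx=2,fy=2,interpolation=cv2.INTER_CUBIC))
x,y,z=w[...,0],w[...,1],w[...,2]
# top-view map of points at hub/handle/blade heights
for lo,hi in [(.179,.1835),(.1835,.192)]:
    m=(z>lo)&(z<hi)&(x>.45)&(x<.75)&(y<.2)&(y>-.05)
    print(lo,m.sum(),np.round(np.c_[w[m],np.argwhere(m)[:,::-1]][::max(1,m.sum()//25)],3).tolist())
```

```text
0.179 395 [[0.654, 0.148, 0.18, 245.0, 182.0], [0.615, 0.131, 0.18, 254.0, 204.0], [0.584, 0.107, 0.182, 267.0, 222.0], [0.581, 0.103, 0.179, 269.0, 224.0], [0.579, 0.093, 0.18, 275.0, 225.0], [0.577, 0.089, 0.182, 277.0, 226.0], [0.573, 0.098, 0.181, 272.0, 228.0], [0.572, 0.084, 0.182, 280.0, 229.0], [0.57, 0.077, 0.181, 284.0, 230.0], [0.569, 0.068, 0.181, 289.0, 231.0], [0.565, 0.075, 0.182, 285.0, 233.0], [0.563, 0.064, 0.183, 291.0, 234.0], [0.56, 0.071, 0.181, 287.0, 236.0], [0.558, 0.064, 0.181, 291.0, 237.0], [0.557, 0.052, 0.181, 298.0, 238.0], [0.553, 0.057, 0.183, 295.0, 240.0], [0.552, 0.049, 0.182, 300.0, 241.0], [0.55, 0.037, 0.183, 307.0, 242.0], [0.549, 0.03, 0.18, 311.0, 243.0], [0.545, 0.038, 0.183, 306.0, 245.0], [0.543, 0.028, 0.182, 312.0, 246.0], [0.542, 0.019, 0.181, 317.0, 247.0], [0.539, 0.026, 0.18, 313.0, 249.0], [0.537, 0.017, 0.182, 318.0, 250.0], [0.535, 0.007, 0.183, 324.0, 251.0], [0.532, 0.014, 0.182, 320.0, 253.0], [0.529, 0.003, 0.181, 326.0, 255.0]]
0.1835 192 [[0.6, 0.121, 0.184, 259.0, 212.0], [0.599, 0.121, 0.184, 259.0, 213.0], [0.597, 0.122, 
[... 237 characters left out ...]
7.0], [0.592, 0.105, 0.186, 268.0, 217.0], [0.59, 0.117, 0.185, 261.0, 218.0], [0.59, 0.105, 0.186, 268.0, 218.0], [0.588, 0.118, 0.186, 260.0, 219.0], [0.588, 0.104, 0.188, 268.0, 219.0], [0.586, 0.12, 0.186, 259.0, 220.0], [0.586, 0.106, 0.188, 267.0, 220.0], [0.584, 0.117, 0.186, 261.0, 221.0], [0.585, 0.105, 0.184, 268.0, 221.0], [0.583, 0.117, 0.185, 261.0, 222.0], [0.581, 0.127, 0.184, 255.0, 223.0], [0.581, 0.113, 0.184, 263.0, 223.0], [0.579, 0.122, 0.185, 258.0, 224.0], [0.58, 0.11, 0.185, 265.0, 224.0], [0.578, 0.11, 0.185, 265.0, 225.0], [0.573, 0.09, 0.185, 276.0, 228.0], [0.555, 0.061, 0.184, 293.0, 239.0], [0.545, 0.028, 0.185, 312.0, 245.0], [0.53, 0.002, 0.185, 327.0, 254.0]]
```

View pics/topc.png

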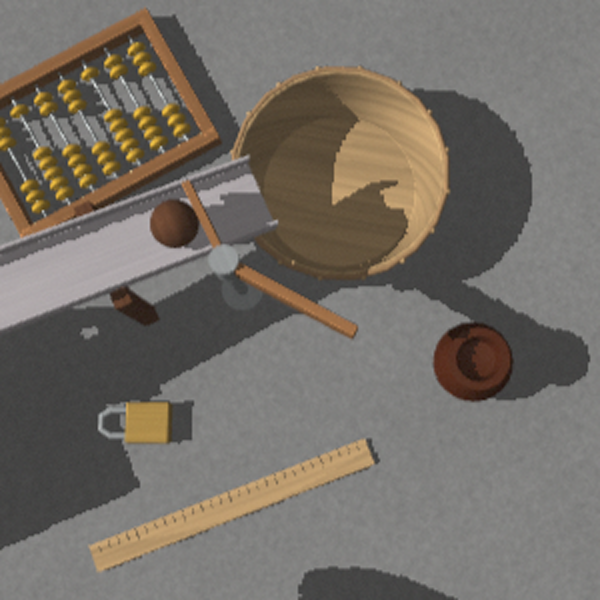

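View pics/scene1.png

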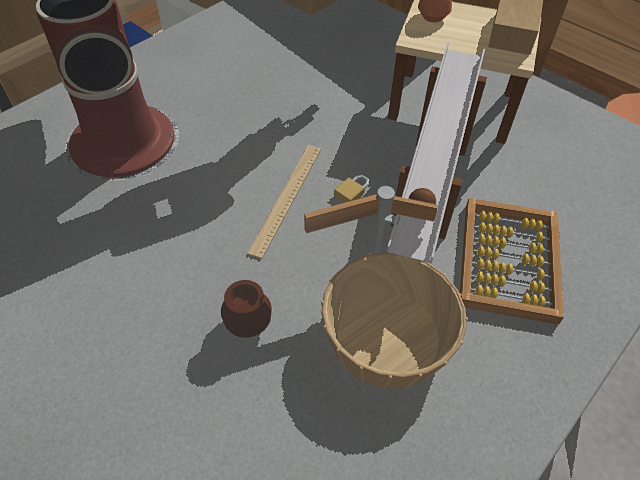

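The top crop shows the hub at about (225,260) and the handle running to (355,330). The bead, at (173,223), sits behind the blade, and the basket is under the lip. The scene view shows nothing in the way on the robot's side. I'll raise the tool, cross over and close the fingers.

Emit:
jog_arm(commands=[0,0,-0.75,0,0,0,0,0,0,-0.75,0,0,0,0,-0.57,-0.61,0,0,0,0,0,-0.57,-0.61,0,0,0,0,0,-0.57,-0.61,0,0,0,0,0,-0.57,-0.61,0,0,0,0,0,-0.57,-0.61,0,0,0,0,0,-0.57,-0.61,0,0,0,0,0,-0.57,-0.61,0,0,0,0,0,-0.57,-0.61,0,0,0,0,0,-0.57,-0.61,0,0,0,0,0,-0.57,-0.61,0,0,0,0,0,-0.7,-0.31,0,0,0,0,0,-0.7,-0.31,0,0,0,0,0,-0.7,-0.31,0,0,0,0,0,-0.7,-0.31,0,0,0,0,0,-0.7,-0.31,0,0,0,0,0,0,0,0,0,0,0,0,0,0,0,0,0,0,0])

```text
t: 3.18
tool_pos: [0.5761, 0.0015, 0.3212]
tool_rot: [-0.454, -3.108, -0.0]
contact_force: [-0.6, -0.4, 0.2]
opening: 0.0003
grip_force: 0.0
```

Emit:
jog_arm(commands=[0,0,0.7,0,0,0,0,0,0,0.7,0,0,0,0,0,0,0.7,0,0,0,0,0,0,0.7,0,0,0,0,0,0,0,0,0,0,0])

```text
t: 3.8
tool_pos: [0.573, 0.0027, 0.1496]
tool_rot: [-0.451, -3.101, 0.0]
contact_force: [0.3, -0.9, 0.5]
opening: 0.0002
grip_force: 0.0
```

```bash
cat > plan.py <<'E'
from h import *
from scipy.spatial.transform import Rotation as Ro
PIN=np.array([.589,.117])
def fp(a,off,r=.1):
    return PIN+r*np.array([np.cos(a),np.sin(a)])-off*np.array([np.sin(a),-np.cos(a)])
def rows(wps):
    o=ctrl.get_obs(); R=Ro.from_rotvec(o['tool_rot']).as_matrix(); p=o['tool_pos'][:2]; print(np.round(o['tool_pos'],4))
    acc=np.zeros(2)
    for w in wps:
        d=(R.T@np.r_[w-p,0])[:2]/.06; c=np.round(d-acc,2); acc+=c; print(c.tolist())
E
python3 - <<'E'
from plan import *
a0=np.deg2rad(-117.2)
rows([fp(a0,o) for o in (.034,.027,.021)]+[fp(a0-k*1.35/16,.02) for k in range(1,17)])
E
```

```text
[0.573  0.0027 0.1496]
[0.04, 0.16]
[0.11, 0.02]
[0.1, 0.02]
[0.16, 0.01]
[0.14, 0.01]
[0.14, 0.03]
[0.14, 0.04]
[0.14, 0.05]
[0.12, 0.07]
[0.13, 0.07]
[0.11, 0.08]
[0.11, 0.1]
[0.1, 0.1]
[0.1, 0.11]
[0.08, 0.12]
[0.07, 0.12]
[0.06, 0.13]
[0.05, 0.13]
[0.04, 0.14]
```

Emit:
jog_arm(commands=[0.04,0.16,0,0,0,0,0,0.11,0.02,0,0,0,0,0,0.1,0.02,0,0,0,0,0,0.16,0.01,0,0,0,0,0,0.14,0.01,0,0,0,0,0,0.14,0.03,0,0,0,0,0])

```text
t: 4.55
tool_pos: [0.5407, 0.0276, 0.1535]
tool_rot: [0.454, 3.108, 0.0]
contact_force: [1.1, 0.4, 0.7]
opening: 0.0004
grip_force: 0.5
```

Contact is light, about 1 N. I'll continue along the arc.

Emit:
jog_arm(commands=[0.14,0.04,0,0,0,0,0,0.14,0.05,0,0,0,0,0,0.12,0.07,0,0,0,0,0,0.13,0.07,0,0,0,0,0,0.11,0.08,0,0,0,0,0,0.11,0.1,0,0,0,0,0,0.1,0.1,0,0,0,0,0,0.1,0.11,0,0,0,0,0,0.08,0.12,0,0,0,0,0,0.07,0.12,0,0,0,0,0,0.06,0.13,0,0,0,0,0,0.05,0.13,0,0,0,0,0,0.04,0.14,0,0,0,0,0,0,0,0,0,0,0,0,0,0,0,0,0,0,0,0,0,0,0,0,0,0])

```text
t: 6.55
tool_pos: [0.4907, 0.1213, 0.1533]
tool_rot: [-0.454, -3.108, -0.0]
contact_force: [0.3, -0.9, -0.0]
opening: -0.0
grip_force: 0.0
```

Run:
```python
from h import *
o=ctrl.get_obs();print(o['tool_pos'],o['contact_force'])
for c in ['scene','top']:
    d=eyes.get_image(c); w=world(d)
    if c=='scene': cv2.imwrite('pics/s2.png',d['image'][...,::-1])
    for n in ['bead_center','gate','basket']:
        for r in nets.silhouettes(c,n)[:2]:
            q=w[r['mask']]; q=q[~np.isnan(q[:,0])]
            if len(q): print(c,n,round(r['p'],2),np.round(np.median(q,0),3),np.round(np.percentile(q,[2,98],axis=0),3).tolist())
```

```text
[0.49071819 0.12129934 0.1532577 ] [ 0.31126388 -0.90257796 -0.03341684]
scene bead_center 0.55 [ 0.733 -0.038  0.044] [[0.715, -0.052, 0.033], [0.751, -0.022, 0.051]]
scene basket 0.87 [0.686 0.04  0.024] [[0.598, -0.083, 0.002], [0.793, 0.115, 0.086]]
top bead_center 0.74 [ 0.727 -0.035  0.044] [[0.711, -0.054, 0.023], [0.749, -0.016, 0.051]]
top gate 0.92 [0.604 0.096 0.178] [[0.576, 0.056, 0.002], [0.637, 0.127, 0.189]]
top basket 0.68 [0.714 0.014 0.01 ] [[0.599, -0.08, 0.003], [0.794, 0.105, 0.088]]
top basket 0.57 [0.397 0.046 0.006] [[0.355, -0.017, 0.001], [0.429, 0.169, 0.009]]
```

View pics/s2.png

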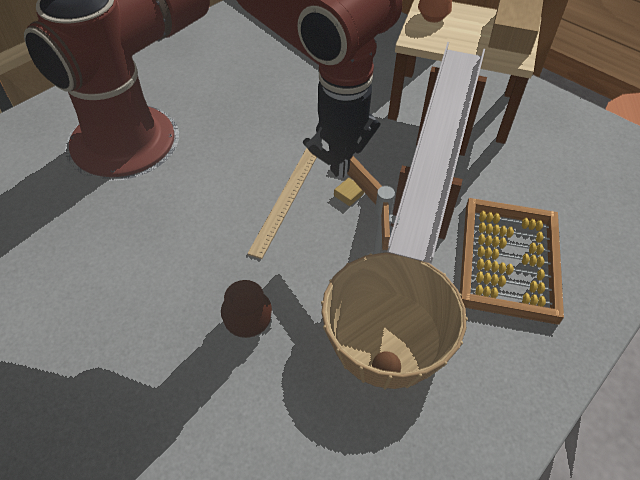

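The bead is in the basket, at (385,360). The gate is wide open, with its hub at (386,192) and the handle reaching up and left to the finger. I'll lift over the handle to its other side and push it back.

Run:
```python
from plan import *
a0=np.deg2rad(-117.2)
w=fp(a0-1.45,-.05); print(w)
rows([ctrl.get_obs()['tool_pos'][:2]+[-.002,-.006],w])
print('now handle angle est', [np.rad2deg(np.arctan2(*(ctrl.get_obs()['tool_pos'][:2]-PIN)[::-1]))])
```

```text
[0.51252782 0.19855983]
[0.4907 0.1213 0.1533]
[0.0, -0.11]
[0.02, 1.45]
now handle angle est [np.float64(177.4702284143332)]
```

Emit:
jog_arm(commands=[0,-0.1,0,0,0,0,0,0,0,-0.6,0,0,0,0,0,0,-0.6,0,0,0,0,0,0,0,0,0,0,0,0,0.36,0,0,0,0,0,0,0.36,0,0,0,0,0,0,0.36,0,0,0,0,0,0,0.36,0,0,0,0,0,0,0,0,0,0,0,0])

```text
t: 8.07
tool_pos: [0.5138, 0.1997, 0.2248]
tool_rot: [-0.45, -3.108, 0.001]
contact_force: [-0.3, -0.2, 0.2]
opening: 0.0
grip_force: 0.0
```

Run:
```python
from plan import *
d=eyes.get_image('top'); w=world(d); x,y,z=[w[...,i] for i in range(3)]
cv2.imwrite('pics/t3.png',cv2.resize(d['image'][120:320,150:420,::-1],None,fx=2.5,fy=2.5))
b,g,r=[d['image'][...,i].astype(int) for i in (2,1,0)]
m=(z>.168)&(z<.192)&(r-b>50)&(np.hypot(x-PIN[0],y-PIN[1])<.135)
rel=w[m][:,:2]-PIN; rr=np.hypot(*rel.T)
ang=np.rad2deg(np.arctan2(rel[:,1],rel[:,0]))%360
s=rr>.03; print(s.sum(),np.histogram(ang[s],bins=np.arange(0,361,10))[0])
for lo,hi in [(120,220),(240,345)]:
    k=s&(ang>lo)&(ang<hi); print(lo,k.sum(),np.median(ang[k]) if k.any() else None, rr[k].max() if k.any() else None)
rows([PIN])
```

```text
391 [  0   0   0   0   0   0   0   0   0   0   0   0   0   0   0   6 232  20
   0   0   0   0   0   0   0   0   0   0   0   0  92  41   0   0   0   0]
120 258 165.75367971439522 0.130592987492613
240 133 308.46738702985766 0.07892662946028406
[0.5137 0.199  0.2249]
[-1.59, -0.95]
```

View pics/t3.png

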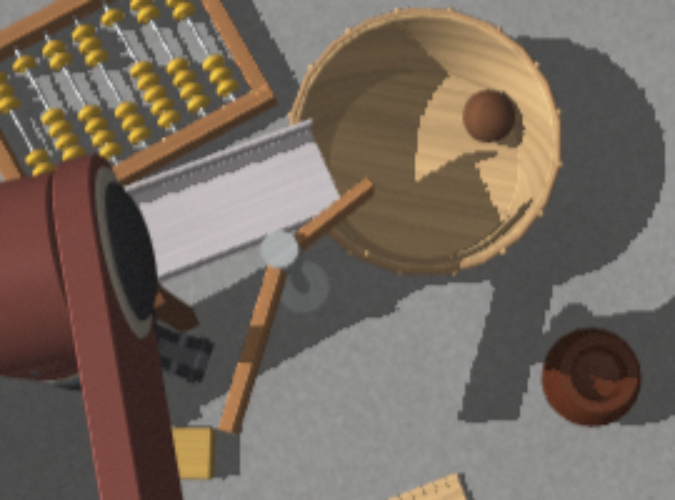

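Run:
```python
from plan import *
a0=np.deg2rad(-117.2); a1=np.deg2rad(165.75-360)
rows([fp(a1,-.042,.105)]+[fp(a1,o,.103) for o in (-.034,-.027,-.02)]+[fp(a1+k*(a0-a1)/16,-.018,.1) for k in range(1,17)])
```

```text
[0.5137 0.199  0.2249]
[0.18, -0.32]
[-0.03, -0.13]
[-0.01, -0.12]
[-0.0, -0.12]
[-0.04, -0.17]
[0.0, -0.14]
[-0.01, -0.14]
[-0.02, -0.15]
[-0.04, -0.13]
[-0.04, -0.14]
[-0.06, -0.13]
[-0.06, -0.12]
[-0.08, -0.12]
[-0.09, -0.12]
[-0.1, -0.1]
[-0.1, -0.1]
[-0.11, -0.08]
[-0.12, -0.08]
[-0.13, -0.07]
[-0.13, -0.05]
```

Emit:
jog_arm(commands=[0.18,-0.32,0,0,0,0,0,0,0,0.4,0,0,0,0,0,0,0.4,0,0,0,0,0,0,0.4,0,0,0,0,-0.03,-0.13,0,0,0,0,0,-0.01,-0.12,0,0,0,0,0,0,-0.12,0,0,0,0,0,-0.04,-0.17,0,0,0,0,0,0,-0.14,0,0,0,0,0,-0.01,-0.14,0,0,0,0,0,-0.02,-0.15,0,0,0,0,0,-0.04,-0.13,0,0,0,0,0,-0.04,-0.14,0,0,0,0,0,-0.06,-0.13,0,0,0,0,0])

```text
t: 9.88
tool_pos: [0.4887, 0.0995, 0.1532]
tool_rot: [-0.454, -3.108, 0.0]
contact_force: [-0.4, 1.1, 0.3]
opening: 0.0003
grip_force: 0.4
```

Emit:
jog_arm(commands=[-0.06,-0.12,0,0,0,0,0,-0.08,-0.12,0,0,0,0,0,-0.09,-0.12,0,0,0,0,0,-0.1,-0.1,0,0,0,0,0,-0.1,-0.1,0,0,0,0,0,-0.11,-0.08,0,0,0,0,0,-0.12,-0.08,0,0,0,0,0,-0.13,-0.07,0,0,0,0,0,0,0,0,0,0,0,0])

```text
t: 11.0
tool_pos: [0.5211, 0.0405, 0.1533]
tool_rot: [0.455, 3.108, -0.001]
contact_force: [-0.6, 0.1, 0.0]
opening: -0.0
grip_force: 0.0
```

```bash
cat > ang.py <<'E'
from plan import *
def meas(d):
    w=world(d); x,y,z=[w[...,i] for i in range(3)]; b,r=d['image'][...,2].astype(int),d['image'][...,0].astype(int)
    m=(z>.172)&(z<.192)&(r-b>50)&(np.hypot(x-PIN[0],y-PIN[1])<.135)
    rel=w[m][:,:2]-PIN; rr=np.hypot(*rel.T); ang=np.rad2deg(np.arctan2(rel[:,1],rel[:,0])); s=rr>.03
    hnd=s&((ang<-100)|(ang>120)); bl=s&(ang>-80)&(ang<80)
    return np.median(ang[hnd]%360),hnd.sum(),np.median(ang[bl]) if bl.any() else None,bl.sum()
if __name__=='__main__':
    d0=np.load('top.npy',allow_pickle=True).item(); print(meas(d0))
    d=eyes.get_image('top'); print(meas(d)); cv2.imwrite('pics/t4.png',cv2.resize(d['image'][120:320,150:420,::-1],None,fx=2.5,fy=2.5))
    # trough direction from the wall edges in picture 0
    w=world(d0); ms=nets.silhouettes('top','chute')[0]['mask']; x,y,z=[w[...,i] for i in range(3)]
    c=np.array([-.45,.89]); 
    for _ in range(4):
        n=np.array([c[1],-c[0]]); rel=w[...,:2]-PIN; u=rel@c; v=rel@n
        zf=.125+np.tan(np.deg2rad(10))*u; m=(np.abs(z-zf)<.006)&(v>.02)&(v<.095)&(u>.07)&(u<.3)
        us=np.arange(.08,.3,.01); mid=[np.mean(np.percentile(v[m&(np.abs(u-k)<.006)],[3,97])) for k in us]
        sl=np.polyfit(us,mid,1); c=c+sl[0]*n; c/=np.linalg.norm(c)
    print('chute yaw deg',np.rad2deg(np.arctan2(-c[0],c[1])),sl)
    print(ctrl.get_obs()['tool_pos'])
E
python3 ang.py
```

```text
(np.float64(241.83035209044948), np.int64(339), np.float64(29.645355445946354), np.int64(157))
(np.float64(nan), np.int64(0), np.float64(25.08617956649609), np.int64(105))
chute yaw deg 25.29944455413239 [-0.00435385  0.05712198]
[0.52075484 0.04093348 0.15329134]
  return _methods._mean(a, axis=axis, dtype=dtype,
  ret = ret.dtype.type(ret / rcount)
```

View pics/t4.png

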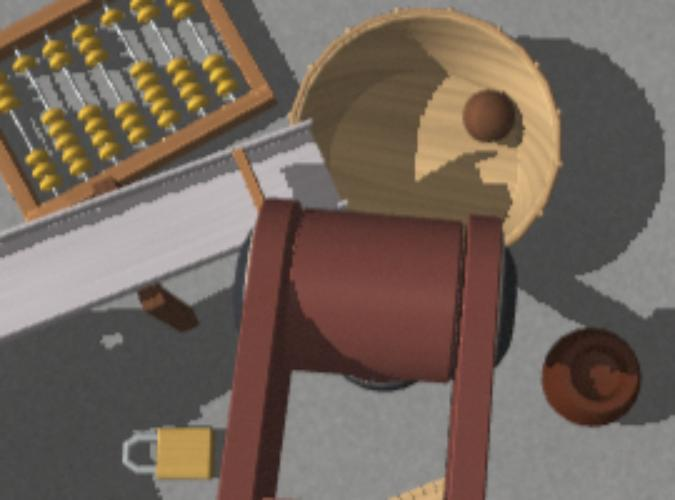

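The blade now lies across the trough at crop (250,180), and the arm hides the handle. I'll back off, lift away and measure.

Emit:
jog_arm(commands=[0.2,0.06,0,0,0,0,0,0.2,0.06,0,0,0,0,0,0,0,-0.8,0,0,0,0,0,0,-0.8,0,0,0,0,0.6,0,-0.3,0,0,0,0,0.6,0,0,0,0,0,0,0,0,0,0,0,0])

```text
$.commands: bad value
```

```bash
python3 ang.py
python3 - <<'E'
from h import *
print(ctrl.get_obs()['contact_force'])
for n in ['basket','pot','padlock','ruler','bead_center']:
    d=eyes.get_image('scene'); w=world(d)
    r=nets.silhouettes('scene',n)[0]; q=w[r['mask']]; print(n,r['bbox'],np.round(np.nanmedian(q,0),3))
E
```

```text
(np.float64(241.83035209044948), np.int64(339), np.float64(29.645355445946354), np.int64(157))
(np.float64(nan), np.int64(0), np.float64(25.05648376676116), np.int64(103))
chute yaw deg 25.29944455413239 [-0.00435385  0.05712198]
[0.52060172 0.04113486 0.15330153]
[-0.85393896  0.6572361  -0.04829406]
basket [320.8, 252.2, 465.0, 386.7] [0.686 0.04  0.024]
pot [221.6, 278.4, 274.6, 339.6] [ 0.524 -0.126  0.066]
padlock [334.6, 174.5, 372.0, 200.9] [0.45  0.212 0.017]
ruler [248.4, 188.5, 296.8, 257.6] [0.395 0.05  0.004]
bead_center [371.5, 353.1, 403.0, 374.1] [ 0.732 -0.038  0.044]
  return _methods._mean(a, axis=axis, dtype=dtype,
  ret = ret.dtype.type(ret / rcount)
```

View pics/t4.png

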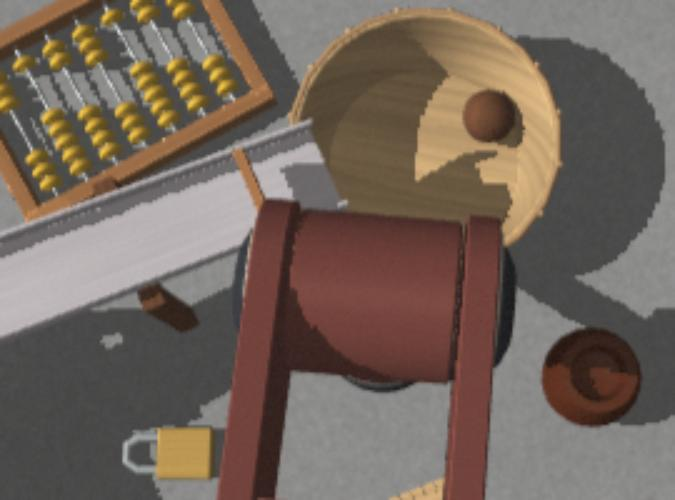

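That call was refused because its last row was one number short, so nothing moved and the picture is the same. I'll send it again.

Emit:
jog_arm(commands=[0.2,0.06,0,0,0,0,0,0.2,0.06,0,0,0,0,0,0,0,-0.8,0,0,0,0,0,0,-0.8,0,0,0,0,0.6,0,-0.3,0,0,0,0,0.6,0,0,0,0,0,0,0,0,0,0,0,0,0])

```text
t: 12.58
tool_pos: [0.4292, 0.0763, 0.2677]
tool_rot: [0.451, 3.107, 0.001]
contact_force: [0.0, -0.1, -0.8]
opening: 0.0003
grip_force: 0.0
```

```bash
python3 ang.py 2>/dev/null
```

```text
(np.float64(241.83035209044948), np.int64(339), np.float64(29.645355445946354), np.int64(157))
(np.float64(238.9041978745613), np.int64(341), np.float64(24.84069849019692), np.int64(111))
chute yaw deg 25.29944455413239 [-0.00435385  0.05712198]
[0.4304515  0.07567843 0.2672079 ]
```

```bash
python3 -c "
from h import *
print(job.finish_job())"
```

```text
the job is handed in; nothing more can be done
None
```

The job is handed in: the bead rolled into the basket, the gate is back across the chute within about 0.05 rad of where it started, and the arm is clear of everything; the hand-in call returned no verdict.

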